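# Fit the keyed knob to a safe lock and draw the bolts

### The job

Fit the black pointer knob to the safe lock on the plywood board: lift it out of the wooden block, put its shaft into the lock's hub and turn it until the key on the shaft slips into the keyway, then push it fully home against the spring inside. Keeping it pushed in, turn it clockwise until both bolts are drawn fully back, and finish still holding the knob there, pushed in and turned, so that I can tighten the retaining screw; let go, knob and bolts spring out again. Leave the brass padlock and the brass lock cylinder behind the work lying where they are.

Things in the scene. Friction and masses are not known exactly. Their poses are not given: they have to be found in the camera images.
- knob: loose pointer knob, about 0.2 kg, standing in the block shaft down. Origin on the shaft's axis at the underside of its round steel flange (56 mm across, z 0 to 8 mm); z up the shaft, x towards the pointed nose of the wing, which is the key's side. A white line on the wing and a dark line on the flange mark the nose
- knob_grip (a point): middle of the knob's black wing, on the axis, 21 mm above the flange's underside; axes as the knob's. The wing is what to grip: flat sides 14 mm apart in y, 38 mm long (x -22 to 16 mm, then it tapers to the nose at 22 mm), 26 mm tall above the flange (z 8 to 34 mm over the underside)
- knob_tip (a point): lower end of the knob's shaft, 42 mm below the flange's underside. Shaft 16 mm diameter, its last 8 mm taper to 9 mm. The key, a bar 5.5 mm wide in y, stands out to 12.5 mm from the axis on the +x side, from 4 to 26 mm below the flange, so the shaft's last 16 mm have no key
- lock: safe lock on a plywood board (160 x 220 mm, 18 mm thick), fixed to the bench. Origin on the hub's axis at the board's underside, on the bench; z up, the bolts come out at -y. Grey steel case 100 mm in x, y -80 to 60 mm, top at z = 64 mm. In it the hub, a steel ring 44 mm across, turns 1.5 rad between stops, friction 0.1 N m
- hub_face (a point): centre of the hub's upright bore at its face, 68 mm above the bench; axes as the lock's. Bore 18 mm diameter, keyway 7.5 mm wide, reaching 14 mm from the axis, open at the face. Home: the flange rests on this face; key on the face beside the keyway: 26 mm above home. A spring plunger meets the shaft 8 mm before home with 5 N, 11 N at home
- key_range (a point): point on the hub's face 11 mm from the axis where the keyway stands with the hub at its anticlockwise stop: 0.75 rad anticlockwise from the lock's x axis. At the start the keyway stands here or up to 0.88 rad clockwise of here (unknown, but visible); with the bolts fully drawn, 1.5 rad clockwise. The key has 0.1 rad of play each way in it
- bolts (a joint): how far the two round bolts (16 mm diameter) are drawn back, m: 0 fully out (18 mm proud), as at the start; 0.016 fully drawn (2 mm proud) with the hub at its clockwise stop. A spring drives them out with 2 to 4 N. A pin on the hub meets them only after 0.9 rad of lost motion from its anticlockwise stop and draws them over the last 0.6 rad
- block: the drilled hardwood block, 100 x 100 x 52 mm, fixed to the bench; origin at the centre of its underside. The knob's shaft hangs in its central through hole of 28 mm diameter, flange on the top at z = 52 mm
- lock_cylinder: bystander: loose brass euro-profile lock cylinder, 44 x 72 x 17 mm, lying on the bench; origin at its underside
- padlock_brass: bystander: loose brass padlock, 68 x 45 x 19 mm, lying on the bench; origin at its underside
Not all that is in view belongs to the job. There is more than one size of the knob; the one meant has the size given above.

How it is judged (in metres and radians):
On the way, in this order (a step that is already met when the one before it is completed fails the run):
1. the knob is lifted clear of the block, held by the fingers (its flange at least 95 mm above the bench) (height (world z) of knob above 0.095 m and contact force between the fingers and knob above 1 N), for 0.1 s.
2. the knob is fully home in the hub (flange within 2.5 mm of the hub face, within 3 mm of its axis) with the bolts still less than 9 mm drawn (z of knob in the frame of hub_face below 0.0025 m and horizontal distance between knob and hub_face below 0.003 m and value of joint bolts below 0.009 m), for 0.1 s.
At the end, for the whole second after the job is handed in: The knob is held by the fingers (more than 2 N) in the hub, its flange within 2.5 mm of the hub's face and within 3 mm of its axis, and the bolts are drawn to more than 13.5 of their 16 mm; all this lasts through the last second (z of knob in the frame of hub_face between -0.003 and 0.0025 m and horizontal distance between knob and hub_face below 0.003 m and value of joint bolts above 0.0135 m and contact force between the fingers and knob above 2 N); the arm keeps its last pose, push and grip.
It fails at once if the padlock or the lock cylinder is moved more than 30 mm (distance of any of lock_cylinder, padlock_brass from where it was at the start of the episode above 0.03 m).
It also fails if it takes over 48 s, if anything falls off the work surface, if the arm or the gripper's body presses on something with over 40 N, if the wrist force passes 120 N, or if a joint passes its speed limit or range.

### The arm

A 6-joint arm with a two-finger parallel gripper is mounted at the origin on a cart in front of the work surface, level with it; the furniture and walls round the work are solid. World frame = base frame: x ahead of the robot, y to its left, z up, the work surface at z = 0. Lengths are in mm, angles in degrees, forces in N, time in s.
With the tool pointing down it reaches from about 400 to 925 mm from the base axis. Payload 12.5 kg.
Tool frame: the origin (TCP) lies on the centre line of the jaws, within the pads' length; the fingertips stand 8 mm ahead of it and the grasp point (between the pads) lies 11 mm behind it; x points along the fingers, y is the direction in which the jaws open and shut, and the axes are right-handed (so a half turn about x gives the same grasp; the last joint's range is limited). The gripper opens to 95 mm and grips with 3 to 60 N. Pads are 20 mm wide; open, the fingers measure 119 mm over their backs; the gripper's body (75 mm by 180 mm) begins 59 mm behind the grasp point.
Start: joints at [70.783, 28.126, 89.318, -0, 62.55, -6.05], TCP at [142.345, 608.592, 222.661] pointing down, gripper open.
Joint ranges: [-177.58, 177.58], [-47.91, 125.51], [2.72, 160], [-65.01, 245.01], [3.68, 167.84], [-153.87, 153.87]. Speed limits (degrees/s): [127.2, 127.2, 159.86, 180, 180, 180].

### API

Orientations are given as [roll, pitch, yaw] about the fixed x, y, z axes, in that order (R = Rz(yaw) Ry(pitch) Rx(roll)).
In Python, from station import arm gives the robot as it stands.
- The arm moves only by the tool move_arm, never from a script. Its argument "targets" is a list of rows, each an object of numbers: "hand": the gripper's target within -1 to 1 (shut at 1, half-way at 0, fully open at -1); "dx", "dy", "dz": the shift along the tool's x, y, z in cm; "rx", "ry", "rz": the turn, a rotation vector about the tool's x, y, z in rad. A call has 1 to 10 rows; each row shifts and turns the pose as measured when the row begins, along the tool's axes as they then stand; what a row does not reach is not made up. A row lasts 1/8 s, in which the tool goes at most 62.5 mm and 10.7 degrees, less where a joint would pass 70% of its speed; a pose out of reach is approached as far as the arm can. A call with a gripper value outside its range is refused whole. The fingers move at their own pace and stop on an object; "squeeze" is the grip in N (left out, the last holds). Time passes only in rows, so rows that do not move let the fingers close. It gives the time, the measured TCP pose, the force and the opening at its end, in the units of the state.
- arm.sense(): the state, without advancing time (a new reading comes with each control period).
- arm.read_camera(name): name is "scene" or "top"; returns the picture (480x640x3 uint8, red, green, blue); there is no depth.
- arm.camera_params(name): a dict with "fx", "fy", "cx", "cy" (pixels), "k1" (the pictures are not rectified: a ray, as slopes to the right and down, at radius r is drawn at 1 + k1 r^2 times it, then the intrinsics apply), "R" (3x3) and "t" (3): a world point X has camera coordinates R X + t. Camera axes: x right, y down, z forward; pixel columns grow to the right and rows downward; lengths in mm; the calibration is good to about 2 mm. A picture is of the moment at which its call begins. camera_params takes no time and is no camera call.
- arm.hand_in(): hands the job in, once; it reports no verdict.
Trained networks look in the newest picture that a camera, given by its name, has taken for a name from the list of things; names that differ only in an ending like _2 or _b are one class to them, and where a whole thing is asked for, a point or a joint stands for the part that bears it (a point fixed in the world has none). Each returns a list of dicts, best first, with "confidence" (0 to 1); they miss things now and then, are a little off and sometimes report something else, mostly with a low value. They report only what shows in the picture. A call takes as long as a camera call. They do not tell look-alikes from the thing itself.
- arm.find_in(camera, target): "position" ([x, y, z] in mm, in world coordinates, good to about 4 mm: the middle of the surface that is visible of it).
The state is a dict: "time_s": time; "qpos": joint angles; "dq": joint speeds; "tau": joint torques, N m; "tcp_pos": TCP position; "eef_rot": TCP orientation; "wrist_force": force on the tool from outside, world axes, zero at the start; "moment": the same for the moment, N m; "width": finger opening in mm.
Only numpy, scipy, OpenCV 4.12 (cv2) and the standard library are available. Lean on these libraries where they do the work, as an engineer would, in place of code of your own. Each camera call takes 0.05 s, during which the arm holds its last target.

## Working session

There is one attempt and no reset: what is moved stays moved. The work goes in short steps, Python scripts to look and compute and a tool call to move; the robot and the scene stay as the last step left them, time stands still between calls to the robot, and variables do not carry over. Pictures are saved under pics/ and viewed, and the job is handed in when it is done.

Besides the shell and the picture viewer there is one more tool, called after "Request:" as a command line: name --argument value ..., lists and objects as JSON in quotes. move_arm: Moves the arm, as the interface text tells. Its arguments: {"type":"object","properties":{"targets":{"type":"array","items":{"type":"object","properties":{"hand":{"type":"number"},"dx":{"type":"number"},"dy":{"type":"number"},"dz":{"type":"number"},"rx":{"type":"number"},"ry":{"type":"number"},"rz":{"type":"number"}}}},"squeeze":{"type":"number"}},"required":["targets"]}

```bash
mkdir -p pics; cat > h.py <<'E'
from station import arm
import numpy as np, cv2
def cam(n):
    p=arm.camera_params(n);return p
def proj(n,X):
    p=cam(n);c=np.array(p['R'])@np.array(X,float)+np.array(p['t']);x,y=c[0]/c[2],c[1]/c[2];r=x*x+y*y;s=1+p['k1']*r
    return np.array([p['fx']*x*s+p['cx'],p['fy']*y*s+p['cy']])
def unproj(n,uv,z):
    p=cam(n);K=np.array([[p['fx'],0,p['cx']],[0,p['fy'],p['cy']],[0,0,1]])
    xd=np.array([(uv[0]-p['cx'])/p['fx'],(uv[1]-p['cy'])/p['fy']]);x=xd.copy()
    for _ in range(20): x=xd/(1+p['k1']*(x@x))
    R=np.array(p['R']);t=np.array(p['t']);o=-R.T@t;d=R.T@np.array([x[0],x[1],1])
    return o+d*(z-o[2])/d[2]
def save(n,f):
    im=arm.read_camera(n);cv2.imwrite(f,im[:,:,::-1]);return im
E
python3 - <<'E'
from h import *
for n in('scene','top'):
    save(n,f'pics/{n}0.png')
    p=cam(n);print(n,p['fx'],p['k1'],np.round(-np.array(p['R']).T@np.array(p['t'])))
    for t in('knob','lock','block','hub_face','padlock_brass','lock_cylinder'):
        for d in arm.find_in(n,t): print(t,np.round(d['position'],1),round(d['confidence'],2),np.round(proj(n,d['position'])))
print(arm.sense())
E
```

```text
scene 446.01566427968265 0.02483868978883395 [158. 484. 602.]
knob [680.8 -28.5  69.7] 0.94 [306. 230.]
knob [572.3 222.2  59.3] 0.81 [244. 332.]
lock [492.9 -97.4  29. ] 0.86 [401. 270.]
block [551.1 234.5  48.1] 0.97 [247. 349.]
hub_face [497.3 -97.7  28.4] 0.7 [399. 269.]
padlock_brass [744.8  52.7  19.1] 0.95 [257. 255.]
padlock_brass [572.3 224.3  58.3] 0.56 [243. 333.]
lock_cylinder [ 757.1 -203.4   13.9] 0.82 [334. 205.]
top 586.151139199376 0.05581319248946045 [ 471.   -3. 1116.]
knob [580.8 215.8  58.4] 0.8 [179. 265.]
knob [687.6 -41.   67.2] 0.74 [321. 203.]
lock [ 515.9 -130.5   21.2] 0.63 [370. 298.]
block [572.6 204.2  49. ] 0.77 [187. 270.]
block [ 517.3 -136.1   14.5] 0.54 [373. 297.]
hub_face [ 513.  -137.6   16.5] 0.94 [374. 299.]
padlock_brass [750.6  48.2  22.4] 0.89 [272. 177.]
lock_cylinder [ 756.5 -203.4   11.9] 0.64 [403. 173.]
{'time_s': 0.7, 'qpos': array([ 7.07827144e+01,  2.81252991e+01,  8.93183238e+01, -1.60078311e-03,
        6.25503527e+01, -6.05206388e+00]), 'dq': array([-0.1086886 ,  0.09913972, -0.02810054,  0.05366896, -0.02816198,
        0.0314179 ]), 'tau': array([-4.59533094e-04, -6.12332940e+01, -2.58402121e+01,  6.93790102e-02,
        4.44244221e-02, -1.60876048e-06]), 'tcp_pos': array([142.35597998, 608.58579265, 222.67435262]), 'eef_rot': array([70.67921962, 89.99381035, 57.51473576]), 'wrist_force': array([ 0.32360121,  0.9422024 , -0.5926156 ]), 'moment': array([-0.00630243,  0.06434388,  0.00185252]), 'width': 95.07656176538468}
```

View pics/scene0.png

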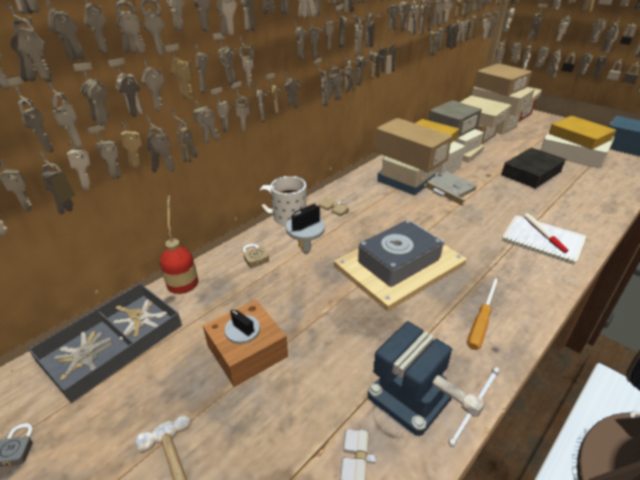

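View pics/top0.png

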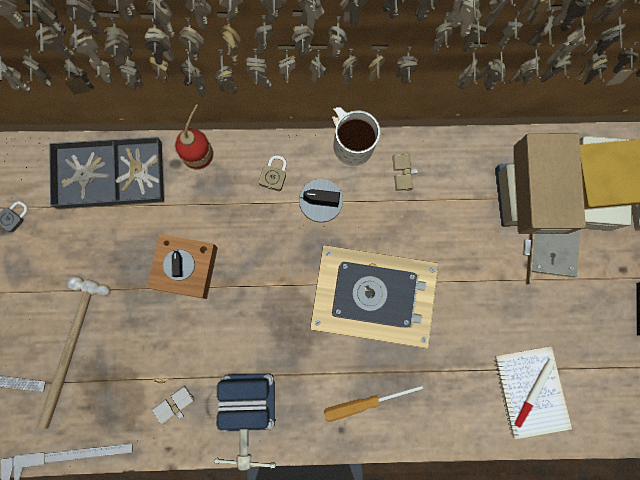

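```bash
python3 - <<'E'
import cv2,numpy as np
t=cv2.imread('pics/top0.png');s=cv2.imread('pics/scene0.png')
f=lambda im,x,y,w,k:cv2.resize(im[y-w:y+w,x-w:x+w],(390,390),interpolation=cv2.INTER_CUBIC)
a=np.hstack([f(t,180,267,32,1),f(t,370,297,40,1)])
cv2.imwrite('pics/c1.png',a)
cv2.imwrite('pics/c2.png',np.hstack([f(s,245,335,50,1),f(s,400,268,60,1)]))
cv2.imwrite('pics/c3.png',np.hstack([f(s,306,235,30,1),f(t,321,205,40,1)]))
E
```

```text
(no output)
```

View pics/c1.png

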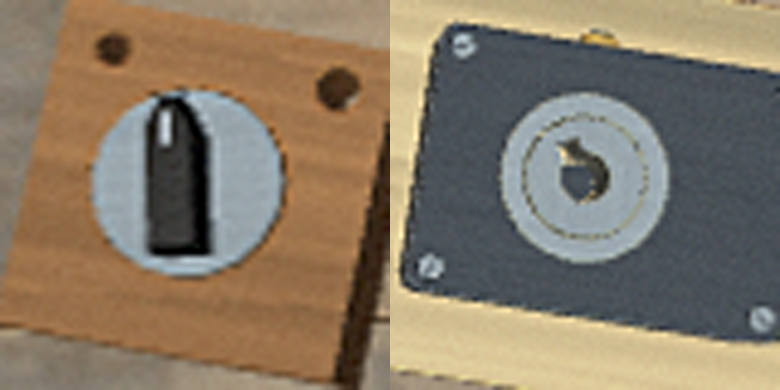

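View pics/c2.png

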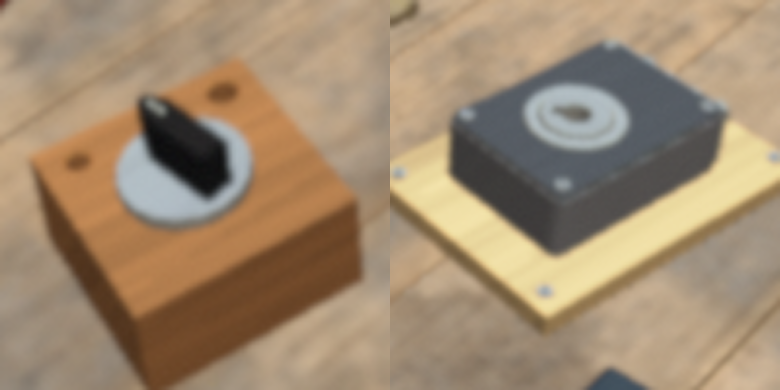

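View pics/c3.png

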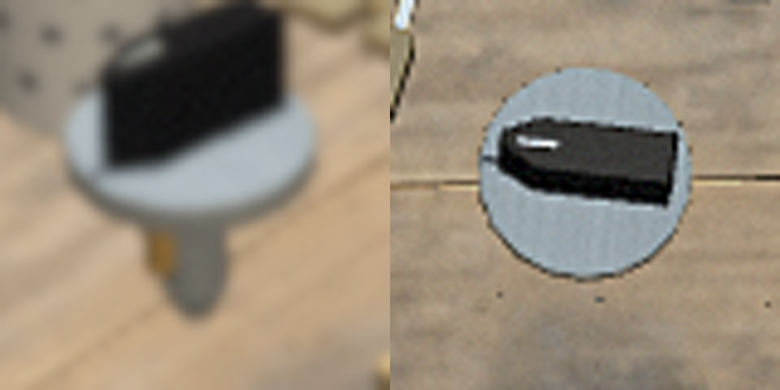

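The candidates for the knob are the small one in the block (top 179,265; scene 244,332) and the larger one standing by the mug (top 321,200; scene 306,230), whose flange is about 1.2 times bigger. I choose the one in the block: its flange is about 31 px against a block side of about 56 px, which gives 56 mm. Next I measure it precisely.

```bash
cat > m.py <<'E'
from h import *
def overlay(n,img,pts,zoom,ctr,w,f):
    c=img[ctr[1]-w:ctr[1]+w,ctr[0]-w:ctr[0]+w];s=600/(2*w)
    o=cv2.resize(c,(600,600),interpolation=cv2.INTER_CUBIC)
    for P,col in pts:
        q=[((proj(n,p)-np.array(ctr)+w+0.5)*s-0.5).round().astype(int) for p in P]
        cv2.polylines(o,[np.array(q)],False,col,1)
    cv2.imwrite(f,o)
def circ(x,y,z,r): 
    a=np.linspace(0,2*np.pi,60);return [(x+r*np.cos(b),y+r*np.sin(b),z) for b in a]
def tr(x,y,yaw,P):
    c,s=np.cos(yaw),np.sin(yaw);return [(x+c*p[0]-s*p[1],y+s*p[0]+c*p[1],p[2]) for p in P]
E
python3 - <<'E'
from m import *
for n,kc,lc in(('top',(179,265),(370,294)),('scene',(242,328),(399,245))):
    im=cv2.imread(f'pics/{n}0.png');g=cv2.cvtColor(im,6)
    # flange: light bluish pixels ; sub-pixel ellipse via contour hull
    for nm,c,z,r in(('flange',kc,60,28),('hub',lc,68,22)):
        best=None
        from scipy.optimize import minimize
        gb=cv2.GaussianBlur(g,(0,0),0.8).astype(np.float32)
        def cost(v):
            x,y=v;tot=0
            a=np.linspace(0,2*np.pi,90,endpoint=False)
            i=np.array([proj(n,(x+(r-2.5)*np.cos(b),y+(r-2.5)*np.sin(b),z)) for b in a],np.float32)
            o=np.array([proj(n,(x+(r+2.5)*np.cos(b),y+(r+2.5)*np.sin(b),z)) for b in a],np.float32)
            s=lambda q:cv2.remap(gb,q[:,0].copy(),q[:,1].copy(),1).ravel()
            return -np.minimum(s(i)-s(o),80).mean()
        x0=unproj(n,c,z)[:2]
        m=minimize(cost,x0,method='Nelder-Mead',options=dict(initial_simplex=[x0,x0+[5,0],x0+[0,5]]))
        print(n,nm,x0.round(1),m.x.round(1),m.fun)
E
```

```text
Traceback (most recent call last):
  File "h.py", line 6, in proj
    p=cam(n);c=np.array(p['R'])@np.array(X,float)+np.array(p['t']);x,y=c[0]/c[2],c[1]/c[2];r=x*x+y*y;s=1+p['k1']*r
  File "h.py", line 4, in cam
    p=arm.camera_params(n);return p
ValueError: time passes only in moves, steps and waits
```

```bash
python3 - <<'E'
s=open('h.py').read()
s=s.replace("def cam(n):\n    p=arm.camera_params(n);return p","C={}\ndef cam(n):\n    if n not in C: C[n]=arm.camera_params(n)\n    return C[n]")
open('h.py','w').write(s)
E
cat >> m.py <<'E'
from scipy.optimize import minimize
def fitcirc(n,im,c,z,r,d=2.5):
    gb=cv2.GaussianBlur(cv2.cvtColor(im,6),(0,0),0.8).astype(np.float32)
    a=np.linspace(0,2*np.pi,90,endpoint=False)
    s=lambda q:cv2.remap(gb,q[:,0].copy(),q[:,1].copy(),1).ravel()
    def cost(v):
        x,y=v
        P=lambda rr:np.array([proj(n,(x+rr*np.cos(b),y+rr*np.sin(b),z)) for b in a],np.float32)
        return -np.minimum(s(P(r-d))-s(P(r+d)),80).mean()
    x0=unproj(n,c,z)[:2]
    m=minimize(cost,x0,method='Nelder-Mead',options=dict(initial_simplex=[x0,x0+[5,0],x0+[0,5]]))
    return m.x
E
python3 - <<'E'
from m import *
for n,kc,lc in(('top',(179,265),(370,294)),('scene',(242,328),(399,245))):
    im=cv2.imread(f'pics/{n}0.png')
    k=fitcirc(n,im,kc,60,28);l=fitcirc(n,im,lc,68,22);print(n,k.round(1),l.round(1))
    G=(0,255,0);R=(0,0,255)
    ky=np.radians(8)
    wing=lambda z:[(-22,-7,z),(16,-7,z),(22,0,z),(16,7,z),(-22,7,z),(-22,-7,z)]
    overlay(n,im,[(circ(*k,60,28),G),(tr(*k,ky,wing(86)),R)],1,(int(kc[0]),int(kc[1])),35,f'pics/ok_{n}.png')
    ly=np.radians(-8.6);kw=np.radians(31)
    case=[(-50,-80,64),(50,-80,64),(50,60,64),(-50,60,64),(-50,-80,64)]
    key=[(8,-3.75,68),(14,-3.75,68),(14,3.75,68),(8,3.75,68)]
    overlay(n,im,[(circ(*l,68,22),G),(circ(*l,68,9),G),(tr(*l,ly,case),R),(tr(*l,kw,key),R)],1,lc,60 if n=='top' else 60,f'pics/ol_{n}.png')
for n in('ok','ol'):
    cv2.imwrite(f'pics/{n}.png',np.hstack([cv2.resize(cv2.imread(f'pics/{n}_{c}.png'),(400,400)) if 0 else cv2.imread(f'pics/{n}_{c}.png')[100:500,100:500] if n=='ol' and 0 else cv2.resize(cv2.imread(f'pics/{n}_{c}.png'),(400,400)) for c in('top','scene')]))
E
```

```text
top [582.7 218. ] [ 527.  -132.5]
scene [582.4 218. ] [ 511.3 -122.2]
```

View pics/ok.png

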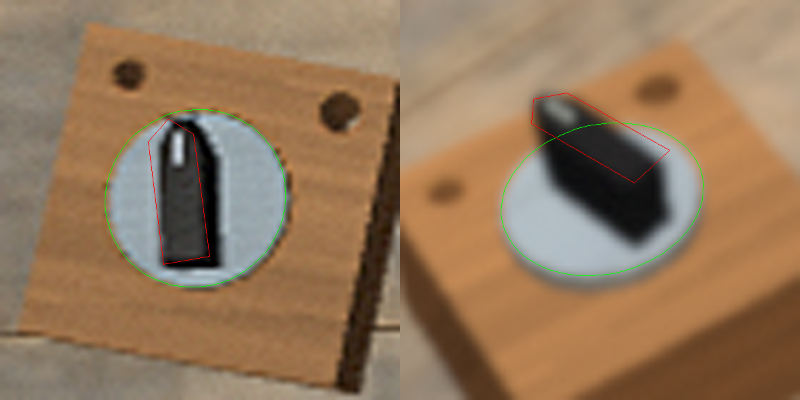

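View pics/ol_top.png

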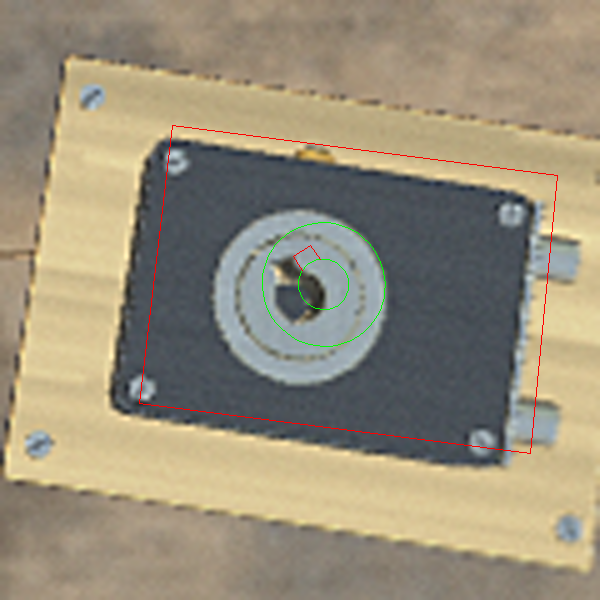

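View pics/ol_scene.png

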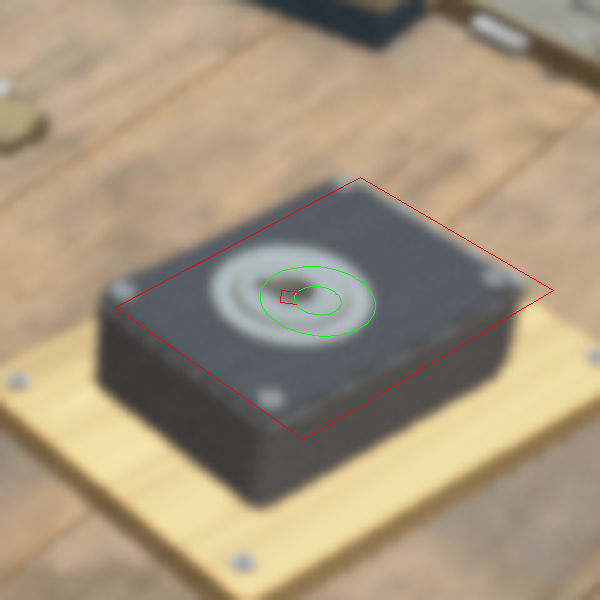

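```bash
python3 - <<'E'
from m import *
for n,lc in(('top',(370,294)),('scene',(398,244))):
    im=cv2.imread(f'pics/{n}0.png')
    for z in(64,66,68):
        print(n,z,[fitcirc(n,im,lc,z,r,3).round(1).tolist() for r in(30,31,32)])
l=np.array([521.6,-127.5])
k=np.array([582.6,218])
G=(0,255,0);R=(0,0,255)
for n,kc,lc in(('top',(179,265),(370,294)),('scene',(242,328),(399,245))):
    im=cv2.imread(f'pics/{n}0.png')
    l=fitcirc(n,im,lc,66,31,3)
    ly=np.radians(-8.6);kw=np.radians(31)
    case=[(-50,-80,64),(50,-80,64),(50,60,64),(-50,60,64),(-50,-80,64)]
    key=[(8,-3.75,68),(14,-3.75,68),(14,3.75,68),(8,3.75,68)]
    overlay(n,im,[(circ(*l,66,31),G),(circ(*l,68,22),G),(circ(*l,68,9),G),(tr(*l,ly,case),R),(tr(*l,kw,key),R)],1,lc,40,f'pics/ol2_{n}.png')
    ky=np.radians(4)
    wing=lambda z:[(-22,-7,z),(16,-7,z),(22,0,z),(16,7,z),(-22,7,z),(-22,-7,z)]
    overlay(n,im,[(tr(*k,ky,wing(86)),R),(tr(*k,ky,wing(60)),G)],1,kc,30,f'pics/ok2_{n}.png')
cv2.imwrite('pics/o2.png',np.hstack([cv2.resize(cv2.imread(f'pics/{n}_top.png'),(400,400)) for n in('ok2','ol2')]))
cv2.imwrite('pics/o2s.png',np.hstack([cv2.resize(cv2.imread(f'pics/{n}_scene.png'),(400,400)) for n in('ok2','ol2')]))
E
```

```text
top 64 [[522.9, -124.4], [522.5, -124.7], [522.8, -124.3]]
top 66 [[522.7, -124.2], [522.6, -124.3], [522.7, -124.2]]
top 68 [[522.7, -123.9], [522.5, -124.0], [522.6, -123.9]]
scene 64 [[523.6, -123.1], [523.9, -123.1], [523.7, -123.3]]
scene 66 [[522.3, -121.0], [522.5, -121.0], [522.4, -121.1]]
scene 68 [[520.9, -118.6], [521.2, -118.7], [521.1, -118.9]]
```

View pics/o2.png

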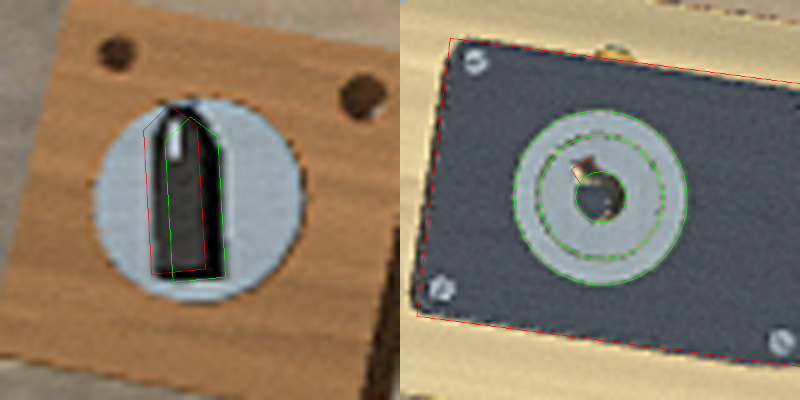

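View pics/o2s.png

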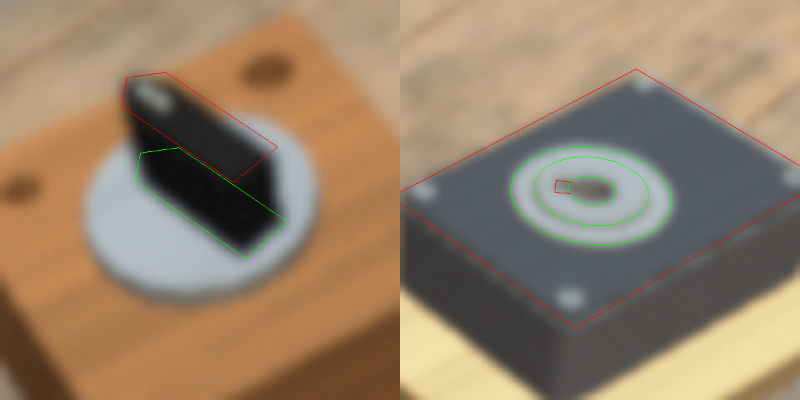

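```bash
cat > st.py <<'E'
from h import *
from scipy.spatial.transform import Rotation as Ro
def st(yaw_t=None,xyz=None):
    s=arm.sense();R=Ro.from_euler('xyz',s['eef_rot'],degrees=True).as_matrix()
    print('t',s['time_s'],'q',s['qpos'].round(1),'p',s['tcp_pos'].round(1),'F',s['wrist_force'].round(1),'M',s['moment'].round(2),'w',round(s['width'],1))
    print(R.round(4).tolist(), 'z-axis yaw',np.degrees(np.arctan2(R[1,2],R[0,2])).round(2),'y-axis yaw',np.degrees(np.arctan2(R[1,1],R[0,1])).round(2))
    if xyz is not None:
        print('d tool cm',(R.T@(np.array(xyz)-s['tcp_pos'])/10).round(3))
    if yaw_t is not None:
        # yaw_t: target yaw of tool y axis
        c,ss=np.cos(np.radians(yaw_t)),np.sin(np.radians(yaw_t))
        y=np.array([c,ss,0]);x=np.array([0,0,-1.]);Rt=np.column_stack([x,y,np.cross(x,y)])
        print('rotvec',Ro.from_matrix(R.T@Rt).as_rotvec().round(4))
    return s,R
E
python3 - <<'E'
from st import *
st(92,(583,217,170)); st(-88)
# wing yaw: dark edges in top
E
```

```text
t 0.7 q [70.8 28.1 89.3 -0.  62.6 -6.1] p [142.4 608.6 222.7] F [ 0.3  0.9 -0.6] M [-0.01  0.06  0.  ] w 95.1
[[0.0001, 0.2277, 0.9737], [0.0001, 0.9737, -0.2277], [-1.0, 0.0001, 0.0]] z-axis yaw -13.16 y-axis yaw 76.84
d tool cm [  5.266 -28.094  51.824]
rotvec [-2.647e-01  0.000e+00 -1.000e-04]
t 0.7 q [70.8 28.1 89.3 -0.  62.6 -6.1] p [142.4 608.6 222.7] F [ 0.3  0.9 -0.6] M [-0.01  0.06  0.  ] w 95.1
[[0.0001, 0.2277, 0.9737], [0.0001, 0.9737, -0.2277], [-1.0, 0.0001, 0.0]] z-axis yaw -13.16 y-axis yaw 76.84
rotvec [ 2.8769e+00 -1.0000e-04 -1.0000e-04]
```

```bash
python3 - <<'E'
from m import *
W=[(-22,-7),(16,-7),(22,-2),(22,2),(16,7),(-22,7)]
def sil(n,x,y,yaw,gr):
    P=[]
    for z in(60,86):
        P+=tr(x,y,yaw,[((a+np.sign(a)*gr),(b+np.sign(b)*gr),z) for a,b in W])
    q=np.array([proj(n,p) for p in P],np.float32)
    return cv2.convexHull((q*16).astype(np.int32))
ims={n:cv2.GaussianBlur(cv2.cvtColor(cv2.imread(f'pics/{n}0.png'),6),(0,0),0.6).astype(float) for n in('top','scene')}
for cams in(('top',),('scene',),('top','scene')):
    def cost(v):
        c=0
        for n in cams:
            g=ims[n]
            m=[]
            for gr in(0,2.5):
                k=np.zeros(g.shape,np.uint8);
                k=cv2.resize(k,None,fx=1,fy=1);cv2.fillPoly(k,[sil(n,v[0],v[1],v[2]/57.3,gr)],255,cv2.LINE_AA,4);m.append(k/255.)
            r=np.clip(m[1]-m[0],0,1)
            c+=(m[0]*np.minimum(g,130)).sum()/m[0].sum()-(r*np.minimum(g,130)).sum()/r.sum()
        return c
    best=None
    for y0 in(-2,2,6):
        x0=np.array([583,218,y0]);m=minimize(cost,x0,method='Nelder-Mead',options=dict(initial_simplex=[x0,x0+[4,0,0],x0+[0,4,0],x0+[0,0,8]]))
        if best is None or m.fun<best.fun:best=m
    print(cams,best.x.round(2),best.fun)
E
```

```text
('top',) [582.95 216.7    3.18] -63.58403640369103
('scene',) [582.04 219.01  -1.79] -73.25626453426098
('top', 'scene') [5.8295e+02 2.1718e+02 2.6000e-01] -134.50704184836036
```

Request:
move_arm --targets '[{"hand": -1,"dy": -2.8,"dz": 5.2},{"hand": -1,"dy": -2.8,"dz": 5.2},{"hand": -1,"dy": -2.8,"dz": 5.2},{"hand": -1,"dy": -2.8,"dz": 5.2},{"hand": -1,"dy": -2.8,"dz": 5.2},{"hand": -1,"dy": -2.8,"dz": 5.2},{"hand": -1,"dy": -2.8,"dz": 5.2},{"hand": -1,"dy": -2.8,"dz": 5.2},{"hand": -1,"dy": -2.8,"dz": 5.2},{"hand": -1,"dy": -2.8,"dz": 5.0}]' --squeeze 40

```text
invalid input
```

```bash
python3 - <<'E'
from st import *
st(92,(583,217,170))
E
```

```text
t 0.7 q [70.8 28.1 89.3 -0.  62.6 -6.1] p [142.4 608.6 222.7] F [ 0.3  0.9 -0.6] M [-0.01  0.06  0.  ] w 95.1
[[0.0001, 0.2277, 0.9737], [0.0001, 0.9737, -0.2277], [-1.0, 0.0001, 0.0]] z-axis yaw -13.16 y-axis yaw 76.84
d tool cm [  5.266 -28.094  51.824]
rotvec [-2.647e-01  0.000e+00 -1.000e-04]
```

Request:
move_arm --targets '[{"hand": -1,"dx": 0,"dy": -2.8,"dz": 5.2,"rx": 0,"ry": 0,"rz": 0},{"hand": -1,"dx": 0,"dy": -2.8,"dz": 5.2,"rx": 0,"ry": 0,"rz": 0},{"hand": -1,"dx": 0,"dy": -2.8,"dz": 5.2,"rx": 0,"ry": 0,"rz": 0},{"hand": -1,"dx": 0,"dy": -2.8,"dz": 5.2,"rx": 0,"ry": 0,"rz": 0},{"hand": -1,"dx": 0,"dy": -2.8,"dz": 5.2,"rx": 0,"ry": 0,"rz": 0},{"hand": -1,"dx": 0,"dy": -2.8,"dz": 5.2,"rx": 0,"ry": 0,"rz": 0},{"hand": -1,"dx": 0,"dy": -2.8,"dz": 5.2,"rx": 0,"ry": 0,"rz": 0},{"hand": -1,"dx": 0,"dy": -2.8,"dz": 5.2,"rx": 0,"ry": 0,"rz": 0},{"hand": -1,"dx": 0,"dy": -2.8,"dz": 5.2,"rx": 0,"ry": 0,"rz": 0}]' --squeeze 40

```text
time_s: 1.82
tcp_pos: [551.0, 249.2, 223.4]
eef_rot: [58.8, 89.8, 46.0]
wrist_force: [1.3, 0.6, 0.1]
width: 95.0
```

```bash
python3 - <<'E'
from st import *
st(91.5,(583,217,120))
E
```

```text
t 1.825 q [ 18.   26.3  92.4   0.1  61.1 -59.2] p [551.  249.2 223.4] F [1.3 0.6 0.1] M [ 0.03 -0.02  0.02] w 95.0
[[0.0028, 0.2212, 0.9752], [0.0029, 0.9752, -0.2212], [-1.0, 0.0034, 0.0021]] z-axis yaw -12.78 y-axis yaw 77.22
d tool cm [10.344 -2.47   3.813]
rotvec [-0.2492  0.0025 -0.0031]
```

Request:
move_arm --targets '[{"hand": -1,"dx": 0,"dy": -2.5,"dz": 3.8,"rx": 0,"ry": 0,"rz": 0},{"hand": -1,"dx": 3,"dy": 0,"dz": 0,"rx": -0.125,"ry": 0,"rz": 0},{"hand": -1,"dx": 3,"dy": 0,"dz": 0,"rx": -0.125,"ry": 0,"rz": 0},{"hand": -1,"dx": 3,"dy": 0,"dz": 0,"rx": 0,"ry": 0,"rz": 0}]' --squeeze 40

```text
time_s: 2.33
tcp_pos: [588.4, 211.5, 133.0]
eef_rot: [23.3, 89.5, 25.0]
wrist_force: [0.5, 0.1, 0.5]
width: 95.1
```

```bash
python3 - <<'E'
from st import *
st(91.5,(583,217,70.5))
a=save('top','pics/t1.png');b=save('scene','pics/s1.png')
f=lambda im,x,y,w:cv2.resize(im[y-w:y+w,x-w:x+w,::-1],(400,400),interpolation=cv2.INTER_CUBIC)
cv2.imwrite('pics/c4.png',np.hstack([f(a,180,260,60),f(b,245,320,70)]))
E
```

```text
t 2.325 q [ 13.7  33.5  94.9   0.1  51.1 -78.1] p [588.4 211.5 133. ] F [0.5 0.1 0.5] M [ 0.06 -0.01 -0.08] w 95.1
[[0.0085, -0.029, 0.9995], [0.004, 0.9996, 0.029], [-1.0, 0.0037, 0.0086]] z-axis yaw 1.66 y-axis yaw 91.66
d tool cm [ 6.244  0.545 -0.582]
rotvec [ 0.0028  0.0086 -0.0037]
```

View pics/c4.png

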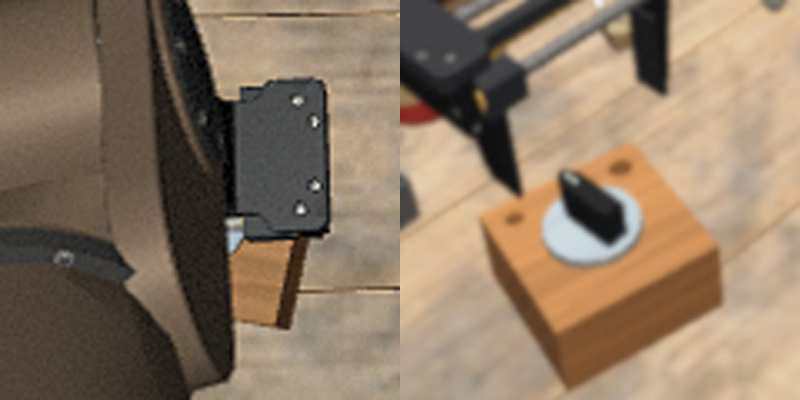

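The scene view shows the fingers on either side of the wing, with the knob undisturbed at crop (590,205). I correct the offset and descend.

Request:
move_arm --targets '[{"hand": -1,"dx": 2,"dy": 0.55,"dz": -0.6,"rx": 0,"ry": 0.0086,"rz": -0.0037},{"hand": -1,"dx": 2,"dy": 0,"dz": 0,"rx": 0,"ry": 0,"rz": 0},{"hand": -1,"dx": 0.5,"dy": 0,"dz": 0,"rx": 0,"ry": 0,"rz": 0},{"hand": -1,"dx": 0,"dy": 0,"dz": 0,"rx": 0,"ry": 0,"rz": 0}]' --squeeze 40

```text
time_s: 2.92
tcp_pos: [580.7, 218.3, 86.2]
eef_rot: [-166.3, 89.8, -164.7]
wrist_force: [0.1, -0.4, 0.4]
width: 94.9
```

```bash
python3 - <<'E'
from st import *
st(91,(583,217,71))
E
```

```text
t 2.925 q [ 14.5  36.8  97.1  -0.   46.3 -77.1] p [580.7 218.3  86.2] F [ 0.1 -0.4  0.4] M [ 0.04  0.02 -0.08] w 94.9
[[-0.0035, -0.0274, 0.9996], [-0.0009, 0.9996, 0.0274], [-1.0, -0.0008, -0.0035]] z-axis yaw 1.57 y-axis yaw 91.57
d tool cm [ 1.52  -0.139  0.235]
rotvec [ 0.01   -0.0035  0.0009]
```

Request:
move_arm --targets '[{"hand": -1,"dx": 1.5,"dy": -0.12,"dz": 0.1,"rx": 0,"ry": -0.0035,"rz": 0},{"hand": -1,"dx": 0,"dy": 0,"dz": 0,"rx": 0,"ry": 0,"rz": 0}]' --squeeze 40

```text
time_s: 3.18
tcp_pos: [582.0, 217.3, 71.3]
eef_rot: [-15.8, 89.9, -14.2]
wrist_force: [0.4, 0.2, -0.8]
width: 95.3
```

```bash
python3 - <<'E'
from st import *
st(91,(582,217,71))
E
```

```text
t 3.175 q [ 14.4  38.   97.7  -0.1  44.2 -77.1] p [582.  217.3  71.3] F [ 0.4  0.2 -0.8] M [ 0.03  0.02 -0.03] w 95.3
[[0.0018, -0.0274, 0.9996], [-0.0005, 0.9996, 0.0274], [-1.0, -0.0005, 0.0018]] z-axis yaw 1.57 y-axis yaw 91.57
d tool cm [ 0.025 -0.031 -0.002]
rotvec [0.01   0.0018 0.0005]
```

Request:
move_arm --targets '[{"hand": 1,"dx": 0,"dy": 0,"dz": 0,"rx": 0,"ry": 0,"rz": 0},{"hand": 1,"dx": 0,"dy": 0,"dz": 0,"rx": 0,"ry": 0,"rz": 0},{"hand": 1,"dx": 0,"dy": 0,"dz": 0,"rx": 0,"ry": 0,"rz": 0},{"hand": 1,"dx": 0,"dy": 0,"dz": 0,"rx": 0,"ry": 0,"rz": 0},{"hand": 1,"dx": 0,"dy": 0,"dz": 0,"rx": 0,"ry": 0,"rz": 0},{"hand": 1,"dx": 0,"dy": 0,"dz": 0,"rx": 0,"ry": 0,"rz": 0},{"hand": 1,"dx": 0,"dy": 0,"dz": 0,"rx": 0,"ry": 0,"rz": 0},{"hand": 1,"dx": 0,"dy": 0,"dz": 0,"rx": 0,"ry": 0,"rz": 0}]' --squeeze 50

```text
time_s: 4.18
tcp_pos: [582.5, 217.3, 72.2]
eef_rot: [-3.0, 89.8, -1.5]
wrist_force: [-0.6, -0.5, 0.9]
width: 20.5
```

```bash
python3 - <<'E'
from st import *
st(91,(582,217,71))
b=save('scene','pics/s2.png')
f=lambda im,x,y,w:cv2.resize(im[y-w:y+w,x-w:x+w,::-1],(500,500),interpolation=cv2.INTER_CUBIC)
cv2.imwrite('pics/c5.png',f(b,245,320,60))
E
```

```text
t 4.175 q [ 14.4  37.9  97.7  -0.1  44.3 -77.1] p [582.5 217.3  72.2] F [-0.6 -0.5  0.9] M [ 0.03  0.01 -0.04] w 20.5
[[0.0032, -0.0271, 0.9996], [-0.0001, 0.9996, 0.0271], [-1.0, -0.0002, 0.0032]] z-axis yaw 1.55 y-axis yaw 91.55
d tool cm [ 0.119 -0.03  -0.054]
rotvec [0.0097 0.0032 0.0002]
```

View pics/c5.png

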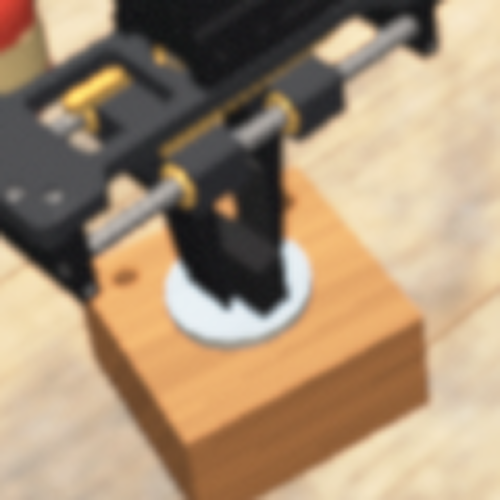

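Request:
move_arm --targets '[{"hand": 1,"dx": 0.1,"dy": 0,"dz": 0,"rx": 0,"ry": 0.003,"rz": 0},{"hand": 1,"dx": 0,"dy": 0,"dz": 0,"rx": 0,"ry": 0,"rz": 0},{"hand": 1,"dx": 0,"dy": 0,"dz": 0,"rx": 0,"ry": 0,"rz": 0},{"hand": 1,"dx": 0,"dy": 0,"dz": 0,"rx": 0,"ry": 0,"rz": 0}]' --squeeze 50

```text
time_s: 4.72
tcp_pos: [582.4, 217.3, 72.1]
eef_rot: [-26.7, 90.0, -25.2]
wrist_force: [-0.9, -0.7, 2.2]
width: 13.5
```

```bash
python3 - <<'E'
from st import *
st(91,(582,217,71))
E
```

```text
t 4.725 q [ 14.4  38.   97.6  -0.   44.5 -77.2] p [582.4 217.3  72.1] F [-0.9 -0.7  2.2] M [-0.04  0.07 -0.03] w 13.5
[[0.0003, -0.0272, 0.9996], [-0.0001, 0.9996, 0.0272], [-1.0, -0.0001, 0.0003]] z-axis yaw 1.56 y-axis yaw 91.56
d tool cm [ 0.11  -0.03  -0.045]
rotvec [0.0097 0.0003 0.0001]
```

Request:
move_arm --targets '[{"hand": 1,"dx": -3,"dy": 0,"dz": 0,"rx": 0,"ry": 0,"rz": 0},{"hand": 1,"dx": -4,"dy": 0,"dz": 0,"rx": 0,"ry": 0,"rz": 0},{"hand": 1,"dx": -2,"dy": 0,"dz": 0,"rx": 0,"ry": 0,"rz": 0},{"hand": 1,"dx": 0,"dy": 0,"dz": 0,"rx": 0,"ry": 0,"rz": 0},{"hand": 1,"dx": 0,"dy": 0,"dz": 0,"rx": 0,"ry": 0,"rz": 0}]' --squeeze 50

```text
time_s: 5.35
tcp_pos: [581.3, 217.0, 161.4]
eef_rot: [-165.1, 89.7, -163.5]
wrist_force: [-0.1, 0.7, -2.1]
width: 13.6
```

```bash
python3 - <<'E'
from st import *
st(121,(522.7,-124,160))
b=save('scene','pics/s3.png')
f=lambda im,x,y,w:cv2.resize(im[y-w:y+w,x-w:x+w,::-1],(500,500),interpolation=cv2.INTER_CUBIC)
cv2.imwrite('pics/c6.png',f(b,245,290,60))
E
```

```text
t 5.35 q [ 14.4  31.5  93.6  -0.   55.2 -77.2] p [581.3 217.  161.4] F [-0.1  0.7 -2.1] M [ 0.02 -0.01  0.02] w 13.6
[[-0.0046, -0.0272, 0.9996], [-0.0014, 0.9996, 0.0272], [-1.0, -0.0012, -0.0047]] z-axis yaw 1.56 y-axis yaw 91.56
d tool cm [  0.21  -33.932  -6.786]
rotvec [-0.5138 -0.0049  0.    ]
```

View pics/c6.png

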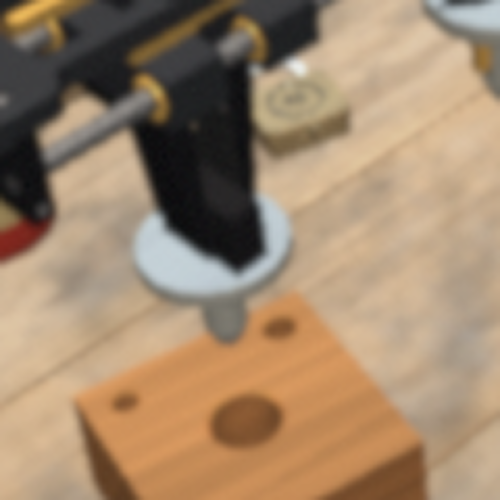

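The knob is lifted and hangs straight, with its shaft at crop (225,320) above the block's open hole. I carry it to the lock.

Request:
move_arm --targets '[{"hand": 1,"dx": 0,"dy": -4.5,"dz": -0.9,"rx": 0,"ry": -0.005,"rz": 0},{"hand": 1,"dx": 0,"dy": -5.2,"dz": -1.04,"rx": 0,"ry": 0,"rz": 0},{"hand": 1,"dx": 0,"dy": -5.2,"dz": -1.04,"rx": 0,"ry": 0,"rz": 0},{"hand": 1,"dx": 0,"dy": -5.2,"dz": -1.04,"rx": 0,"ry": 0,"rz": 0},{"hand": 1,"dx": 0,"dy": -5.2,"dz": -1.04,"rx": 0,"ry": 0,"rz": 0},{"hand": 1,"dx": 0,"dy": -5.2,"dz": -1.04,"rx": 0,"ry": 0,"rz": 0},{"hand": 1,"dx": 0,"dy": -2.5,"dz": -0.5,"rx": 0,"ry": 0,"rz": 0},{"hand": 1,"dx": 0,"dy": 0,"dz": 0,"rx": 0,"ry": 0,"rz": 0}]' --squeeze 50

```text
time_s: 6.4
tcp_pos: [520.4, -124.0, 153.2]
eef_rot: [177.0, 89.4, 178.6]
wrist_force: [0.0, 0.0, -2.6]
width: 13.7
```

Request:
move_arm --targets '[{"hand": 1,"dx": 0,"dy": 0,"dz": 0,"rx": -0.13,"ry": 0,"rz": 0},{"hand": 1,"dx": 0,"dy": 0,"dz": 0,"rx": -0.13,"ry": 0,"rz": 0},{"hand": 1,"dx": 0,"dy": 0,"dz": 0,"rx": -0.13,"ry": 0,"rz": 0},{"hand": 1,"dx": 0,"dy": 0,"dz": 0,"rx": -0.13,"ry": 0,"rz": 0},{"hand": 1,"dx": 0,"dy": 0,"dz": 0,"rx": 0,"ry": 0,"rz": 0}]' --squeeze 50

```text
time_s: 7.02
tcp_pos: [519.9, -119.4, 149.7]
eef_rot: [136.9, 89.1, 169.3]
wrist_force: [-0.4, 0.4, -1.9]
width: 13.8
```

```bash
python3 - <<'E'
from st import *
st(121,(522.7,-124,140))
E
```

```text
t 7.025 q [ -20.    26.3  106.2   -0.2   48.5 -142.2] p [ 519.9 -119.4  149.7] F [-0.4  0.4 -1.9] M [0.07 0.04 0.02] w 13.8
[[-0.0163, -0.5359, 0.8441], [0.0031, 0.8442, 0.536], [-0.9999, 0.0113, -0.0121]] z-axis yaw 32.41 y-axis yaw 122.41
d tool cm [ 0.962 -0.553  0.002]
rotvec [ 0.0246 -0.0122 -0.0112]
```

Request:
move_arm --targets '[{"hand": 1,"dx": 0.5,"dy": -0.55,"dz": 0,"rx": 0.025,"ry": -0.012,"rz": -0.011},{"hand": 1,"dx": 0.4,"dy": 0,"dz": 0,"rx": 0,"ry": 0,"rz": 0},{"hand": 1,"dx": 0,"dy": 0,"dz": 0,"rx": 0,"ry": 0,"rz": 0}]' --squeeze 50

```text
time_s: 7.4
tcp_pos: [522.8, -123.3, 139.2]
eef_rot: [100.8, 90.0, 131.4]
wrist_force: [-0.4, 1.3, -2.2]
width: 13.9
```

```bash
python3 - <<'E'
from st import *
s,R=st(121,(522.3,-124.3,131))
a=save('top','pics/t4.png');b=save('scene','pics/s4.png')
f=lambda im,x,y,w:cv2.resize(im[y-w:y+w,x-w:x+w,::-1],(400,400),interpolation=cv2.INTER_CUBIC)
cv2.imwrite('pics/c7.png',np.hstack([f(a,370,290,50),f(b,395,235,50)]))
E
```

```text
t 7.4 q [ -20.3   27.1  106.9    0.    46.1 -140.9] p [ 522.8 -123.3  139.2] F [-0.4  1.3 -2.2] M [0.04 0.06 0.02] w 13.9
[[-0.0003, -0.5089, 0.8608], [0.0004, 0.8608, 0.5089], [-1.0, 0.0005, -0.0001]] z-axis yaw 30.59 y-axis yaw 120.59
d tool cm [ 0.819 -0.058 -0.092]
rotvec [-0.0071 -0.0001 -0.0005]
```

View pics/c7.png

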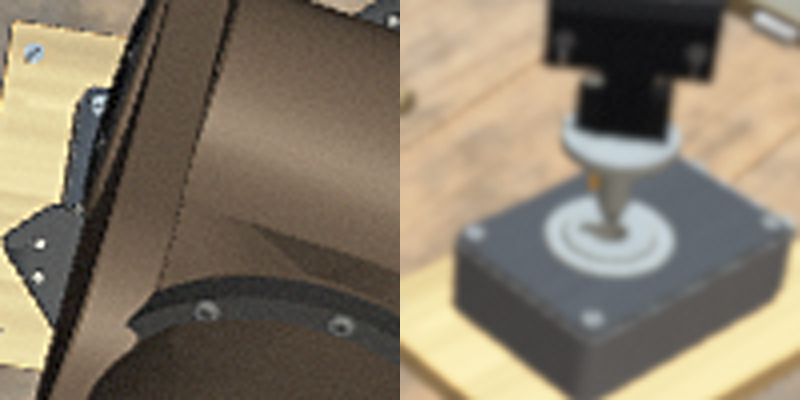

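```bash
python3 - <<'E'
from m import *
im=cv2.imread('pics/s4.png')
tz=139.2-20.1
k=np.array([523.2,-123.0]);l=np.array([522.7,-124])
G=(0,255,0);R=(0,0,255);B=(255,0,0)
overlay('scene',im,[(circ(*k,tz,28),G),(circ(*k,tz+8,28),G),(circ(*k,tz-42,4.5),G),(circ(*k,tz-34,8),G),(circ(*l,65,31),R),(circ(*l,68,22),R),(circ(*l,68,9),R)],1,(395,235),40,'pics/o4.png')
E
```

```text
(no output)
```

View pics/o4.png

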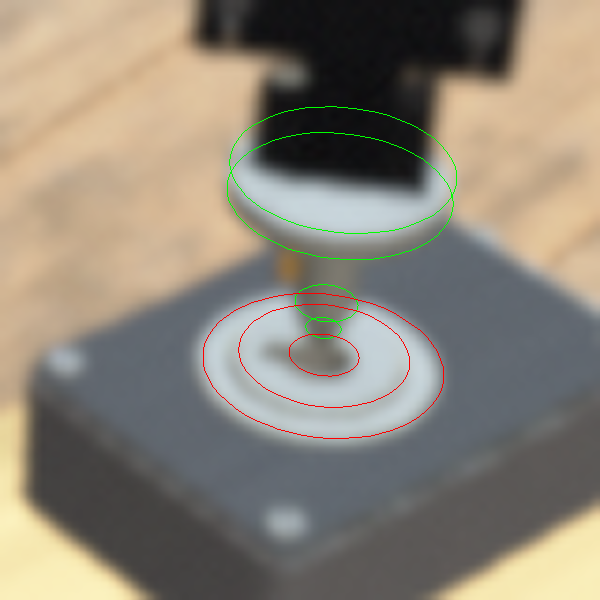

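Request:
move_arm --targets '[{"hand": 1,"dx": 0,"dy": -0.06,"dz": -0.09,"rx": -0.007,"ry": 0,"rz": 0},{"hand": 1,"dx": 0.7,"dy": 0,"dz": 0,"rx": 0,"ry": 0,"rz": 0},{"hand": 1,"dx": 0.7,"dy": 0,"dz": 0,"rx": 0,"ry": 0,"rz": 0},{"hand": 1,"dx": 0,"dy": 0,"dz": 0,"rx": 0,"ry": 0,"rz": 0}]' --squeeze 50

```text
time_s: 8.0
tcp_pos: [522.4, -124.5, 124.7]
eef_rot: [-13.1, 90.0, 17.9]
wrist_force: [-0.1, -0.2, -1.4]
width: 13.9
```

```bash
python3 - <<'E'
from st import *
s,R=st(121,(522.3,-124.3,115))
E
```

```text
t 8.0 q [ -20.5   28.3  107.6    0.    44.1 -141.5] p [ 522.4 -124.5  124.7] F [-0.1 -0.2 -1.4] M [0.11 0.05 0.  ] w 13.9
[[0.0003, -0.5153, 0.857], [0.0001, 0.857, 0.5153], [-1.0, -0.0001, 0.0004]] z-axis yaw 31.02 y-axis yaw 121.02
d tool cm [0.966 0.023 0.   ]
rotvec [0.0003 0.0004 0.0001]
```

Request:
move_arm --targets '[{"hand": 1,"dx": 0.4,"dy": 0,"dz": 0,"rx": 0,"ry": 0,"rz": 0},{"hand": 1,"dx": 0.3,"dy": 0,"dz": 0,"rx": 0,"ry": 0,"rz": 0},{"hand": 1,"dx": 0,"dy": 0,"dz": 0,"rx": 0,"ry": 0,"rz": 0}]' --squeeze 50

```text
time_s: 8.38
tcp_pos: [522.5, -124.5, 117.1]
eef_rot: [-10.1, 90.0, 20.9]
wrist_force: [0.7, 0.5, -2.9]
width: 13.9
```

```bash
python3 - <<'E'
from st import *
s,R=st(121,(522.3,-124.3,115))
b=save('scene','pics/s5.png')
f=lambda im,x,y,w:cv2.resize(im[y-w:y+w,x-w:x+w,::-1],(600,600),interpolation=cv2.INTER_CUBIC)
cv2.imwrite('pics/c8.png',f(b,395,240,30))
E
```

```text
t 8.375 q [ -20.5   28.9  108.     0.    43.1 -141.5] p [ 522.5 -124.5  117.1] F [ 0.7  0.5 -2.9] M [ 0.09  0.02 -0.  ] w 13.9
[[0.0003, -0.5153, 0.857], [0.0001, 0.857, 0.5153], [-1.0, -0.0001, 0.0003]] z-axis yaw 31.02 y-axis yaw 121.02
d tool cm [ 0.211  0.03  -0.005]
rotvec [0.0003 0.0003 0.0001]
```

View pics/c8.png

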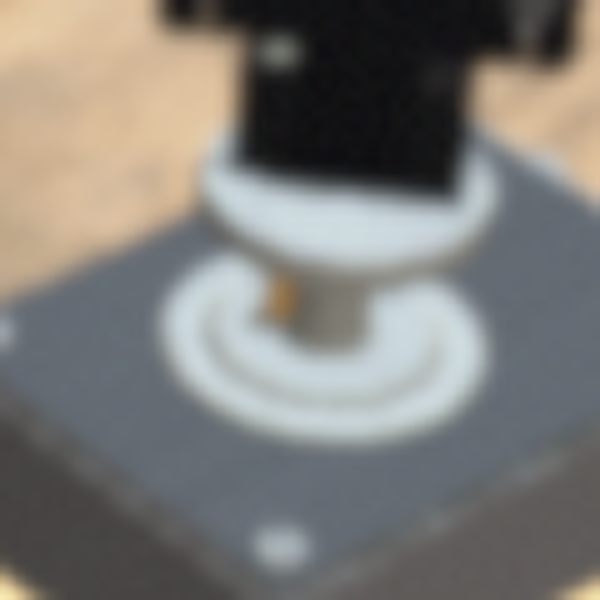

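The shaft has entered the bore with no side force, and the key (crop 280,295) stands just over the face at the keyway's side. I continue down.

Request:
move_arm --targets '[{"hand": 1,"dx": 0.3,"dy": 0,"dz": 0,"rx": 0,"ry": 0,"rz": 0},{"hand": 1,"dx": 0.3,"dy": 0,"dz": 0,"rx": 0,"ry": 0,"rz": 0},{"hand": 1,"dx": 0,"dy": 0,"dz": 0,"rx": 0,"ry": 0,"rz": 0}]' --squeeze 50

```text
time_s: 8.8
tcp_pos: [522.7, -124.6, 111.0]
eef_rot: [-40.2, 89.9, -9.2]
wrist_force: [0.7, 0.7, -2.6]
width: 13.8
```

```bash
python3 - <<'E'
from st import *
s,R=st(121,(522.3,-124.3,100))
E
```

```text
t 8.8 q [ -20.5   29.4  108.3    0.    42.3 -141.5] p [ 522.7 -124.6  111. ] F [ 0.7  0.7 -2.6] M [-0.01  0.02 -0.02] w 13.8
[[0.001, -0.5153, 0.857], [-0.0002, 0.857, 0.5153], [-1.0, -0.0006, 0.0008]] z-axis yaw 31.02 y-axis yaw 121.02
d tool cm [ 1.102  0.047 -0.016]
rotvec [0.0003 0.0008 0.0006]
```

Request:
move_arm --targets '[{"hand": 1,"dx": 0.4,"dy": 0.02,"dz": 0,"rx": 0,"ry": 0,"rz": 0},{"hand": 1,"dx": 0.4,"dy": 0,"dz": 0,"rx": 0,"ry": 0,"rz": 0},{"hand": 1,"dx": 0.4,"dy": 0,"dz": 0,"rx": 0,"ry": 0,"rz": 0},{"hand": 1,"dx": 0,"dy": 0,"dz": 0,"rx": 0,"ry": 0,"rz": 0}]' --squeeze 50

```text
time_s: 9.3
tcp_pos: [522.8, -124.6, 98.2]
eef_rot: [-47.7, 89.9, -16.7]
wrist_force: [0.5, -0.1, -2.9]
width: 13.9
```

```bash
python3 - <<'E'
from st import *
s,R=st(121,(522.3,-124.3,88))
E
```

```text
t 9.3 q [ -20.5   30.5  108.9    0.    40.5 -141.5] p [ 522.8 -124.6   98.2] F [ 0.5 -0.1 -2.9] M [-0.11 -0.03 -0.08] w 13.9
[[0.0014, -0.5153, 0.857], [-0.0004, 0.857, 0.5153], [-1.0, -0.0011, 0.001]] z-axis yaw 31.02 y-axis yaw 121.02
d tool cm [ 1.016  0.05  -0.027]
rotvec [0.0003 0.001  0.0011]
```

Request:
move_arm --targets '[{"hand": 1,"dx": 0.4,"dy": 0,"dz": 0,"rx": 0,"ry": 0,"rz": 0},{"hand": 1,"dx": 0.3,"dy": 0,"dz": 0,"rx": 0,"ry": 0,"rz": 0},{"hand": 1,"dx": 0.2,"dy": 0,"dz": 0,"rx": 0,"ry": 0,"rz": 0}]' --squeeze 60

```text
time_s: 9.68
tcp_pos: [523.0, -124.6, 89.7]
eef_rot: [-48.5, 89.9, -17.5]
wrist_force: [-1.8, 0.1, 6.0]
width: 13.8
```

```bash
python3 - <<'E'
from st import *
s,R=st(121,(522.3,-124.3,88))
E
```

```text
t 9.675 q [ -20.4   31.3  109.2    0.    39.3 -141.5] p [ 523.  -124.6   89.7] F [-1.8  0.1  6. ] M [0.13 0.48 0.05] w 13.8
[[0.0024, -0.5153, 0.857], [-0.0007, 0.857, 0.5153], [-1.0, -0.0019, 0.0016]] z-axis yaw 31.02 y-axis yaw 121.02
d tool cm [ 0.165  0.064 -0.045]
rotvec [0.0003 0.0016 0.0019]
```

Request:
move_arm --targets '[{"hand": 1,"dx": 0.2,"dy": 0,"dz": 0,"rx": 0,"ry": 0,"rz": 0},{"hand": 1,"dx": 0.2,"dy": 0,"dz": 0,"rx": 0,"ry": 0,"rz": 0},{"hand": 1,"dx": 0.2,"dy": 0,"dz": 0,"rx": 0,"ry": 0,"rz": 0}]' --squeeze 60

```text
time_s: 10.05
tcp_pos: [523.1, -124.6, 87.8]
eef_rot: [-52.1, 89.7, -21.1]
wrist_force: [-8.6, 2.4, 32.5]
width: 13.5
```

```bash
python3 - <<'E'
from st import *
s,R=st(121,(522.3,-124.3,88))
b=save('scene','pics/s6.png')
f=lambda im,x,y,w:cv2.resize(im[y-w:y+w,x-w:x+w,::-1],(600,600),interpolation=cv2.INTER_CUBIC)
cv2.imwrite('pics/c9.png',f(b,400,250,35))
E
```

```text
t 10.05 q [ -20.4   31.4  109.4   -0.    38.9 -141.5] p [ 523.1 -124.6   87.8] F [-8.6  2.4 32.5] M [ 0.61  1.95 -0.04] w 13.5
[[0.0046, -0.5156, 0.8568], [-0.0018, 0.8568, 0.5156], [-1.0, -0.0039, 0.003]] z-axis yaw 31.04 y-axis yaw 121.04
d tool cm [-0.016  0.068 -0.051]
rotvec [0.0007 0.003  0.0039]
```

View pics/c9.png

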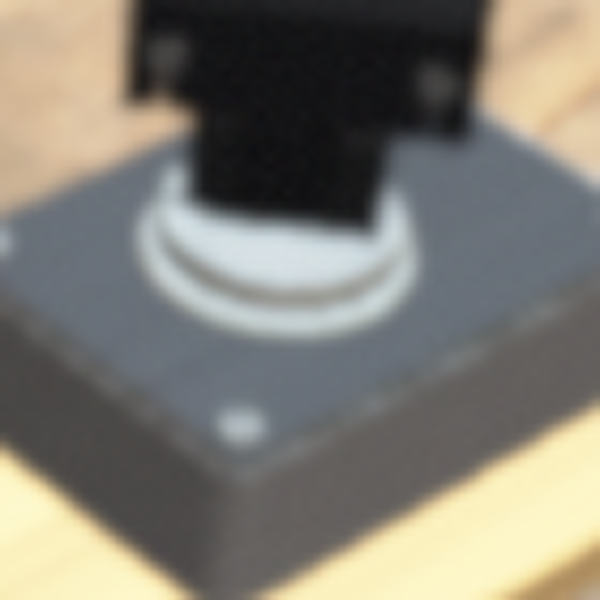

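The flange rests on the hub face, TCP 87.8 against 88.1 expected, with a firm 32 N. I turn clockwise while keeping the push.

Request:
move_arm --targets '[{"hand": 1,"dx": 0.05,"dy": 0.04,"dz": -0.02,"rx": 0,"ry": 0.003,"rz": 0.003},{"hand": 1,"dx": 0.12,"dy": 0,"dz": 0,"rx": 0.08,"ry": 0,"rz": 0},{"hand": 1,"dx": 0.12,"dy": 0,"dz": 0,"rx": 0.1,"ry": 0,"rz": 0}]' --squeeze 60

```text
time_s: 10.48
tcp_pos: [523.3, -124.6, 87.9]
eef_rot: [-49.7, 89.7, -29.2]
wrist_force: [-4.2, 0.8, 18.9]
width: 13.6
```

```bash
python3 - <<'E'
from st import *
s,R=st(121,(522.3,-124.3,88))
E
```

```text
t 10.475 q [-2.040e+01  3.140e+01  1.093e+02 -1.000e-01  3.900e+01 -1.309e+02] p [ 523.3 -124.6   87.9] F [-4.2  0.8 18.9] M [0.45 0.97 0.15] w 13.6
[[0.0041, -0.3501, 0.9367], [-0.0023, 0.9367, 0.3501], [-1.0, -0.0036, 0.003]] z-axis yaw 20.49 y-axis yaw 110.49
d tool cm [-0.008  0.068 -0.087]
rotvec [-0.1834  0.0027  0.0039]
```

Turning well, with about 19 N of push. I continue.

Request:
move_arm --targets '[{"hand": 1,"dx": 0.13,"dy": 0,"dz": -0.02,"rx": 0.12,"ry": 0.003,"rz": 0.003},{"hand": 1,"dx": 0.13,"dy": 0,"dz": 0,"rx": 0.12,"ry": 0,"rz": 0},{"hand": 1,"dx": 0.13,"dy": 0,"dz": 0,"rx": 0.12,"ry": 0,"rz": 0},{"hand": 1,"dx": 0.13,"dy": 0,"dz": 0,"rx": 0.12,"ry": 0,"rz": 0}]' --squeeze 60

```text
time_s: 10.98
tcp_pos: [523.5, -124.1, 87.9]
eef_rot: [-8.8, 89.8, -16.7]
wrist_force: [-3.9, 1.7, 18.4]
width: 13.4
```

```bash
python3 - <<'E'
from st import *
s,R=st(80,(522.3,-124.3,88))
E
```

```text
t 10.975 q [ -20.4   31.4  109.3    0.    39.  -102.5] p [ 523.5 -124.1   87.9] F [-3.9  1.7 18.4] M [0.41 0.93 0.14] w 13.4
[[0.0042, 0.1366, 0.9906], [-0.0012, 0.9906, -0.1366], [-1.0, -0.0007, 0.0043]] z-axis yaw -7.85 y-axis yaw 82.15
d tool cm [-0.006 -0.037 -0.119]
rotvec [0.0375 0.0043 0.0006]
```

Request:
move_arm --targets '[{"hand": 1,"dx": 0.13,"dy": 0,"dz": -0.03,"rx": 0.11,"ry": 0.003,"rz": 0},{"hand": 1,"dx": 0.13,"dy": 0,"dz": 0,"rx": 0.11,"ry": 0,"rz": 0},{"hand": 1,"dx": 0.13,"dy": 0,"dz": 0,"rx": 0.11,"ry": 0,"rz": 0},{"hand": 1,"dx": 0.13,"dy": 0,"dz": 0,"rx": 0.11,"ry": 0,"rz": 0}]' --squeeze 60

```text
time_s: 11.48
tcp_pos: [524.1, -123.7, 87.9]
eef_rot: [13.1, 89.6, -20.8]
wrist_force: [-4.2, 0.4, 19.3]
width: 13.5
```

```bash
python3 - <<'E'
from st import *
s,R=st(38,(522.3,-124.0,88))
E
```

```text
t 11.475 q [-20.3  31.4 109.3  -0.   38.9 -76.5] p [ 524.1 -123.7   87.9] F [-4.2  0.4 19.3] M [0.08 1.16 0.22] w 13.5
[[0.0062, 0.5566, 0.8307], [-0.0024, 0.8307, -0.5566], [-1.0, 0.0015, 0.0065]] z-axis yaw -33.82 y-axis yaw 56.18
d tool cm [-0.008 -0.129 -0.135]
rotvec [ 0.3172  0.0062 -0.0025]
```

Request:
move_arm --targets '[{"hand": 1,"dx": 0.13,"dy": -0.03,"dz": -0.04,"rx": 0.11,"ry": 0.006,"rz": 0},{"hand": 1,"dx": 0.13,"dy": 0,"dz": 0,"rx": 0.11,"ry": 0,"rz": 0},{"hand": 1,"dx": 0.13,"dy": 0,"dz": 0,"rx": 0.06,"ry": 0,"rz": 0}]' --squeeze 60

```text
time_s: 11.85
tcp_pos: [524.3, -123.9, 87.9]
eef_rot: [40.6, 89.7, -9.7]
wrist_force: [-5.5, 1.0, 19.9]
width: 13.7
```

```bash
python3 - <<'E'
from st import *
s,R=st(38,(522.3,-124.0,88))
b=save('scene','pics/s7.png');a=save('top','pics/t7.png')
f=lambda im,x,y,w:cv2.resize(im[y-w:y+w,x-w:x+w,::-1],(400,400),interpolation=cv2.INTER_CUBIC)
cv2.imwrite('pics/c10.png',np.hstack([f(a,400,300,60),f(b,415,260,50)]))
E
```

```text
t 11.85 q [-2.040e+01  3.150e+01  1.092e+02  1.000e-01  3.900e+01 -6.010e+01] p [ 524.3 -123.9   87.9] F [-5.5  1.  19.9] M [-0.    1.27  0.21] w 13.7
[[0.005, 0.7696, 0.6385], [-0.0009, 0.6385, -0.7696], [-1.0, 0.0033, 0.0039]] z-axis yaw -50.32 y-axis yaw 39.68
d tool cm [-0.008 -0.159 -0.122]
rotvec [ 0.0293  0.0038 -0.0034]
```

View pics/c10.png

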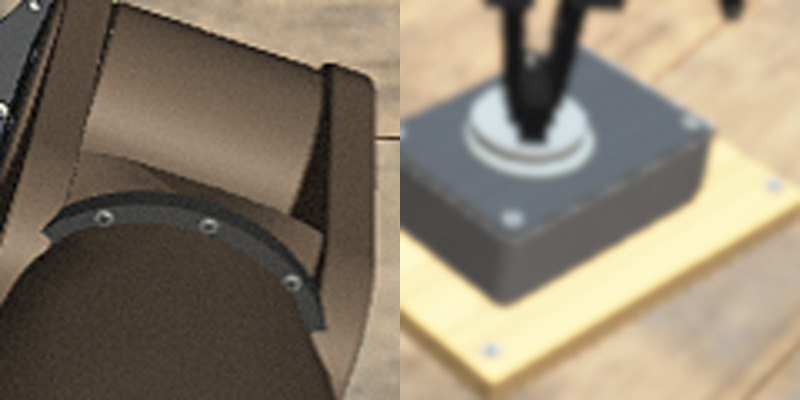

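Request:
move_arm --targets '[{"hand": 1,"dx": 0.13,"dy": -0.03,"dz": -0.03,"rx": 0.04,"ry": 0,"rz": 0},{"hand": 1,"dx": 0.13,"dy": 0,"dz": 0,"rx": 0.04,"ry": 0,"rz": 0}]' --squeeze 60

```text
time_s: 12.2
tcp_pos: [524.3, -124.0, 87.9]
eef_rot: [38.9, 89.6, -16.0]
wrist_force: [-4.9, 1.3, 19.0]
width: 13.4
```

```bash
python3 - <<'E'
from st import *
s,R=st(33,(522.3,-124.0,88))
E
```

```text
t 12.2 q [-2.030e+01  3.140e+01  1.093e+02  1.000e-01  3.880e+01 -5.550e+01] p [ 524.3 -124.    87.9] F [-4.9  1.3 19. ] M [0.09 1.39 0.27] w 13.4
[[0.0075, 0.8181, 0.575], [-0.0021, 0.575, -0.8182], [-1.0, 0.0049, 0.006]] z-axis yaw -54.9 y-axis yaw 35.1
d tool cm [-0.007 -0.165 -0.117]
rotvec [ 0.0366  0.006  -0.005 ]
```

Request:
move_arm --targets '[{"hand": 1,"dx": 0.13,"dy": -0.03,"dz": -0.03,"rx": 0.04,"ry": 0.004,"rz": -0.003},{"hand": 1,"dx": 0.13,"dy": 0,"dz": 0,"rx": 0.04,"ry": 0,"rz": 0}]' --squeeze 60

```text
time_s: 12.45
tcp_pos: [524.4, -124.1, 88.0]
eef_rot: [38.9, 89.7, -20.7]
wrist_force: [-6.8, 1.9, 18.6]
width: 13.7
```

```bash
python3 - <<'E'
from st import *
s,R=st(33,(522.3,-124.0,88))
E
```

```text
t 12.45 q [-20.3  31.5 109.2  -0.   39.  -50.8] p [ 524.4 -124.1   88. ] F [-6.8  1.9 18.6] M [0.08 1.37 0.22] w 13.7
[[0.0052, 0.862, 0.5068], [-0.002, 0.5068, -0.862], [-1.0, 0.0035, 0.0043]] z-axis yaw -59.55 y-axis yaw 30.45
d tool cm [-0.005 -0.174 -0.115]
rotvec [-0.0445  0.0044 -0.0034]
```

Request:
move_arm --targets '[{"hand": 1,"dx": 0.13,"dy": -0.03,"dz": -0.02,"rx": 0.04,"ry": 0.004,"rz": -0.003},{"hand": 1,"dx": 0.13,"dy": 0,"dz": 0,"rx": 0.04,"ry": 0,"rz": 0}]' --squeeze 60

```text
time_s: 12.7
tcp_pos: [524.4, -124.2, 87.9]
eef_rot: [40.1, 89.8, -24.0]
wrist_force: [-6.7, 0.4, 19.1]
width: 13.3
```

```bash
python3 - <<'E'
from st import *
s,R=st(33,(522.3,-124.0,88))
b=save('scene','pics/s8.png');a=save('top','pics/t8.png')
f=lambda im,x,y,w:cv2.resize(im[y-w:y+w,x-w:x+w,::-1],(400,400),interpolation=cv2.INTER_CUBIC)
cv2.imwrite('pics/c11.png',np.hstack([f(a,420,300,80),f(b,400,245,30)]))
E
```

```text
t 12.7 q [-20.3  31.5 109.1  -0.   39.2 -46.1] p [ 524.4 -124.2   87.9] F [-6.7  0.4 19.1] M [0.03 1.22 0.24] w 13.3
[[0.0028, 0.9002, 0.4354], [-0.0013, 0.4354, -0.9002], [-1.0, 0.002, 0.0024]] z-axis yaw -64.19 y-axis yaw 25.81
d tool cm [-0.008 -0.185 -0.109]
rotvec [-0.1255  0.0025 -0.0019]
```

View pics/c11.png

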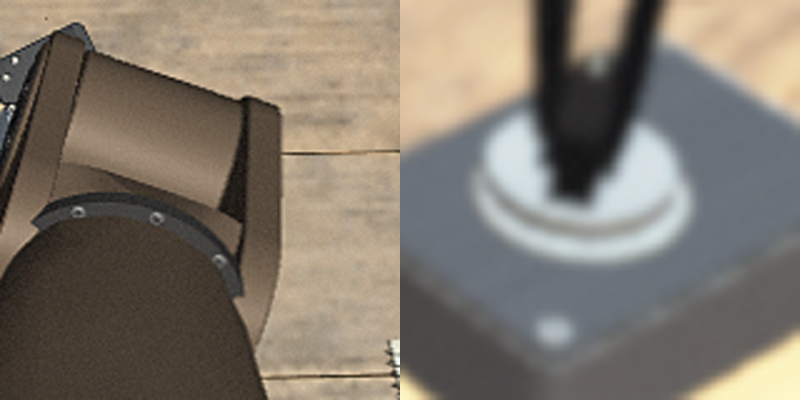

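```bash
python3 - <<'E'
from m import *
s=5
P=[unproj('top',(310+(x+.5)/s-.5,234+(y+.5)/s-.5),65)[:2] for x,y in((175,160),(512,214),(142,388),(483,441))]
for i,j in((0,1),(2,3)):
    d=P[i]-P[j];print(np.degrees(np.arctan2(d[1],d[0]))-90,np.linalg.norm(d))
for i,j in((2,0),(3,1)):
    d=P[j]-P[i];print(np.degrees(np.arctan2(d[1],d[0])),np.linalg.norm(d))
print(np.mean(P,0))
E
```

```text
-10.392742686072424 122.65637246716922
-10.066415332926098 122.46614875304746
-10.074901418296953 82.28813195116717
-10.207160239218908 81.58979324573536
[ 521.34276745 -134.31929735]
```

Request:
move_arm --targets '[{"hand": 1,"dx": 0.13,"dy": -0.03,"dz": -0.02,"rx": 0.04,"ry": 0.003,"rz": 0},{"hand": 1,"dx": 0.13,"dy": 0,"dz": 0,"rx": 0.04,"ry": 0,"rz": 0}]' --squeeze 60

```text
time_s: 13.05
tcp_pos: [524.5, -124.1, 87.9]
eef_rot: [69.7, 89.8, 1.0]
wrist_force: [-5.5, 4.0, 20.0]
width: 13.7
```

```bash
python3 - <<'E'
from st import *
s,R=st(33,(522.3,-124.0,88))
E
```

```text
t 13.05 q [-2.040e+01  3.150e+01  1.092e+02  1.000e-01  3.910e+01 -4.180e+01] p [ 524.5 -124.1   87.9] F [-5.5  4.  20. ] M [0.51 1.07 0.9 ] w 13.7
[[0.004, 0.9318, 0.3629], [0.0001, 0.3629, -0.9318], [-1.0, 0.0038, 0.0014]] z-axis yaw -68.72 y-axis yaw 21.28
d tool cm [-0.006 -0.202 -0.085]
rotvec [-0.2046  0.0018 -0.0036]
```

The moment jumped from 0.24 to 0.9 N m, so the hub is at its clockwise stop. I settle with a moderate turn and push, then watch that it holds.

Request:
move_arm --targets '[{"hand": 1,"dx": 0.13,"dy": -0.03,"dz": 0,"rx": 0.01,"ry": 0,"rz": 0},{"hand": 1,"dx": 0.13,"dy": 0,"dz": 0,"rx": 0.015,"ry": 0,"rz": 0}]' --squeeze 60

```text
time_s: 13.3
tcp_pos: [524.5, -123.9, 87.9]
eef_rot: [54.5, 89.7, -15.4]
wrist_force: [-6.1, 1.5, 18.6]
width: 13.9
```

```bash
python3 - <<'E'
from st import *
st()
for i in range(6): b=save('scene','pics/s9.png')
st()
f=lambda im,x,y,w:cv2.resize(im[y-w:y+w,x-w:x+w,::-1],(500,500),interpolation=cv2.INTER_CUBIC)
cv2.imwrite('pics/c12.png',f(b,410,250,45))
for n in('scene','top'):
  if n=='top': arm.read_camera(n)
  for t in('knob','lock','padlock_brass','lock_cylinder'):
    for d in arm.find_in(n,t)[:2]: print(n,t,np.round(d['position'],1),round(d['confidence'],2))
st()
E
```

```text
t 13.3 q [-20.3  31.5 109.2   0.   39.  -40.4] p [ 524.5 -123.9   87.9] F [-6.1  1.5 18.6] M [0.19 1.25 1.05] w 13.9
[[0.0057, 0.9394, 0.3428], [-0.0016, 0.3428, -0.9394], [-1.0, 0.0049, 0.0035]] z-axis yaw -69.95 y-axis yaw 20.05
t 13.6 q [-20.3  31.5 109.2   0.   39.  -40.4] p [ 524.5 -123.9   88. ] F [-3.9  1.5 18.4] M [0.29 1.08 1.02] w 13.7
[[0.0058, 0.9393, 0.3432], [-0.0016, 0.3432, -0.9393], [-1.0, 0.0049, 0.0035]] z-axis yaw -69.93 y-axis yaw 20.07
scene knob [ 514.1 -110.3   76.7] 0.67
scene knob [682.3 -27.3  72.5] 0.65
scene lock [484.4 -87.   17.7] 0.84
scene padlock_brass [745.2  48.3  21.4] 0.63
scene padlock_brass [486.3 -86.   20.9] 0.18
scene lock_cylinder [ 758.2 -201.6   12.5] 0.84
top knob [687.2 -41.9  70.6] 0.97
top lock [535.7 -48.1  18.7] 0.8
top padlock_brass [749.7  46.   19.9] 0.76
top lock_cylinder [ 757.6 -206.4   17. ] 0.56
t 14.05 q [-20.3  31.5 109.2   0.   39.  -40.4] p [ 524.5 -123.9   87.9] F [-4.9  2.2 18.4] M [0.29 1.13 0.99] w 14.4
[[0.0057, 0.9392, 0.3432], [-0.0016, 0.3432, -0.9392], [-1.0, 0.0049, 0.0035]] z-axis yaw -69.93 y-axis yaw 20.07
```

View pics/c12.png

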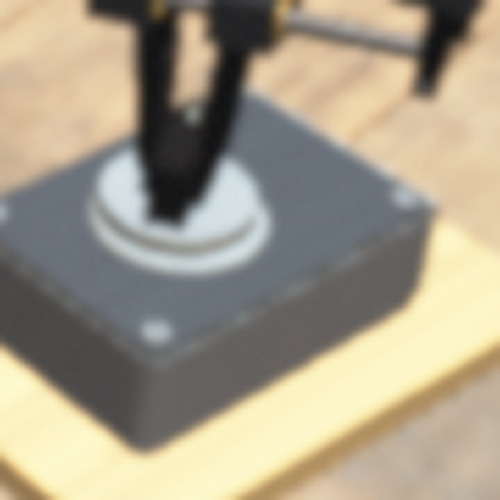

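```bash
python3 - <<'E'
from m import *
im=cv2.imread('pics/s9.png')
p=unproj('scene',(365+193.5*.18-.4,205+112*.18-.4),102);print(p, np.degrees(np.arctan2(p[1]+124,p[0]-523.5)))
l=(523.5,-124)
W=[(-22,-7,102),(16,-7,102),(22,-2,102),(22,2,102),(16,7,102),(-22,7,102),(-22,-7,102)]
o=[]
for yaw,c in((-54,(0,255,0)),(-62,(0,0,255)),(-70,(255,0,0))):
    overlay('scene',im,[(tr(*l,yaw/57.3,W),c),(tr(*l,yaw/57.3,[(8,0,102),(20,0,102)]),c),(tr(*l,yaw/57.3,[(a,b,76) for a,b,_ in W]),c)],1,(400,240),22,'pics/x.png');o.append(cv2.resize(cv2.imread('pics/x.png'),(260,260)) if 0 else cv2.imread('pics/x.png')[100:500,170:430])
cv2.imwrite('pics/c13.png',np.hstack(o))
E
```

```text
[ 528.24741923 -132.03301684  102.        ] -59.41740804102095
```

View pics/c13.png

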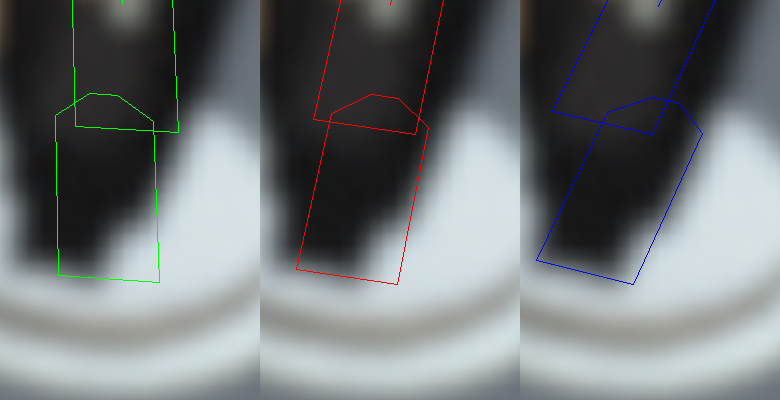

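```bash
python3 - <<'E'
from st import *
st(); print(arm.hand_in())
E
```

```text
t 14.05 q [-20.3  31.5 109.2   0.   39.  -40.4] p [ 524.5 -123.9   87.9] F [-4.9  2.2 18.4] M [0.29 1.13 0.99] w 14.4
[[0.0057, 0.9392, 0.3432], [-0.0016, 0.3432, -0.9392], [-1.0, 0.0049, 0.0035]] z-axis yaw -69.93 y-axis yaw 20.07
the job is handed in; nothing more can be done
None
```

I fitted the 56 mm-flange knob from the block into the lock, pushed it home and turned it clockwise to the stop. The job was handed in at 14.05 s with the arm still holding it there. I could not see the bolts directly, because the lock and the arm hid them from both cameras. That they are drawn is inferred from the checks below.

**Steps:** The key lined up with the keyway at about 31° without any searching. I then turned it clockwise under about 19 N of push.

**Last checks:**
- **Home:** the flange is on the hub face, with the TCP at 87.9 mm against 88.1 mm expected.
- **Push and grip:** about 18 N of push and a 60 N grip command, steady for 0.75 s before I handed in.
- **At the stop:** the turning moment jumped from about 0.24 to 1.0 N m and stayed there.
- **Bystanders:** the padlock and the lock cylinder were found where they were at the start, within the few-millimetre error of the detection.

**Disagreement:** the tool's yaw is -70°, but the knob's white line measures about -60°. The wing seems to have turned about 10° between the pads; the opening also rose from about 13.5 to 14.4 mm. The knob's -60° fits the expected clockwise stop, about -53° plus nearly 6° of key play.

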